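Hang a rinsed bottle neck-down on the drying peg

TASK

The open white bottle lying in one of the two angle-iron cradles has been rinsed and must drain: turn it upside down and slide its neck over the slim drying peg until its mouth sits on the raised round disc at the peg's foot, then let go. Lower it all the way before letting go rather than dropping it, and leave the capped bottle where it lies.

Things in the scene. Friction and masses are not known exactly. Their poses are not given: they have to be found in the camera images.
- bottle_centre (a point): Open bottle, white plastic, 80 g, lying level in one of two like narrow cradles (angle irons 90 mm long, 46 mm wide, top 50 mm up), axis 65 mm up, neck roughly to the robot. 185 mm long: body 50 mm in diameter for 118 mm from the base, then an open neck, bore 29 mm, outside 35 mm (lip 39 mm). Free depth 90 mm. Point: on its axis, 92.5 mm from base and mouth; its z points from base to mouth.
- peg_stand: Drying stand, fixed: steel plate 100 x 100 x 5 mm, on it a raised drain disc (60 mm in diameter, top 20 mm above the bench) and a slim upright rod, 10 mm in diameter, round tip 100 mm above the bench. Origin: on the rod axis at bench height, z up. With the bottle fully on, its mouth rests on the disc, its centre 112.5 mm above the bench. Stands lie beyond the cradles, either way round.
- post_stand: A like stand, fixed, but with a stout post 43 mm in diameter, top 100 mm above the bench: too thick for the neck. Not used. Origin: on the post axis at bench height, z up.
- capped_centre (a point): Bystander: a full bottle, 250 g, same white body (50 mm) but closed by a 42 mm grey screw cap, 191 mm long, lying in the other cradle in the same way, 0.15 to 0.38 m to the side. Point: on its axis 92.5 mm from its base; its z points from base to cap.
There are look-alikes about, which are no part of the job. What is shaped like the part that bears bottle_centre but red is not meant.

How it is judged:
At the end, for the whole second after the job is handed in: The open bottle is upside down (within 10 degrees of straight down) over the slim peg, its centre within 16 mm of the peg's axis and 104.5 to 120.5 mm above the bench (mouth down on the disc), released and at rest (angle between bottle_centre's own z axis and vertical above 2.96 rad and horizontal distance between bottle_centre and peg_stand below 0.016 m and z of bottle_centre in the frame of peg_stand between 0.1045 and 0.1205 m and linear speed of bottle below 0.05 m/s and contact force between bottle and the fingers below 0.1 N); the robot touches nothing.
It fails at once if the capped bottle is moved more than 30 mm (distance of capped_centre from where it was at the start of the episode above 0.03 m).
It fails at once if the open bottle is dropped (faster than 0.7 m/s with no finger on it, a free fall of about 25 mm) (linear speed of bottle above 0.7 m/s and contact force between bottle and the fingers below 0.05 N).
It also fails if it takes over 42 s, if anything falls off the work surface, if the arm or the gripper's body presses on something with over 40 N, if the wrist force passes 120 N, or if a joint passes its speed limit or range.

ROBOT

A 6-joint arm with a two-finger parallel gripper is mounted at the origin on the work surface. World frame = base frame: x ahead of the robot, y to its left, z up, the work surface at z = 0. Lengths are in m, angles in rad, forces in N, time in s.
With the tool pointing down it reaches from about 0.25 to 0.775 m from the base axis. Payload 4 kg.
Tool frame: the origin (TCP) lies at the very end of the fingers, on their centre line; the grasp point (between the pads) lies 19 mm behind it; z points along the fingers, y is the line along which they close (so a half turn about z gives the same grasp; the last joint's range is limited). The gripper opens to 85 mm and grips with 20 to 120 N. Pads are 22 mm wide; open, the fingers measure 114 mm over their backs; the gripper's body (76 mm by 85 mm) begins 54 mm behind the grasp point. The pads swing forward as they close: fully open they stand 13 mm farther back than shut.
Start: joints at [1.162, 0.087, 1.371, -0, 1.684, -0.103], TCP at [0.166, 0.524, 0.231] pointing down, gripper open.
Joint ranges: [-3.1, 3.1], [-0.76, 2.03], [0.27, 2.55], [-1.08, 4.22], [0.17, 2.65], [-2.57, 2.57]. Speed limits (rad/s): [2.79, 2.79, 3.14, 3.14, 3.14, 3.14].

INTERFACE

Orientations are given as a rotation vector (axis times angle).
In Python, from bench import state, snapshot, calibration, job_done gives the robot as it stands. The module is installed in compiled form; this text tells all that it offers.
- The arm moves only by the tool arm_command, never from a script. Its argument "deltas" is a list of rows, each an object of numbers: "grip": the opening, from 0 (shut) to 1 (fully open); "tx", "ty", "tz": the shift along the tool's x, y, z in cm; "roll": the turn about the tool's z in rad. A call has 1 to 12 rows; each row is the pose to reach, as a shift and turn from the pose commanded when the call began, along the tool's axes at that moment; what a row does not reach only later rows make up. A row lasts 1/12 s, in which the tool goes at most 41.7 mm and 7.16 degrees, less where a joint would pass 70% of its speed; a pose out of reach is approached as far as the arm can. A call with a gripper value outside its range is refused whole. The fingers move at their own pace and stop on an object; "force" is the grip in N (left out, the last holds). Time passes only in rows, so rows that repeat a pose let the fingers close. It gives the time, the measured TCP pose, the force, the opening and the grip force at its end, in the units of the state.
- state(): the state, without advancing time (a new reading comes with each control period).
- snapshot(name): name is "side" or "top" or "wrist"; returns the picture (420x560x3 uint8, red, green, blue); there is no depth.
- calibration(name): a dict with "mtx" (3x3 intrinsics, pixels), "R" (3x3) and "t" (3): a world point X has camera coordinates R X + t. Camera axes: x right, y down, z forward; pixel columns grow to the right and rows downward; lengths in m; the calibration is good to about 2 mm. A picture is of the moment at which its call begins: read the wrist's pose just before it. calibration takes no time and is no camera call; for the wrist camera it gives the pose at the moment of the call.
- job_done(): hands the job in; it is judged then, once.
The state is a dict: "clock": time; "joint_pos": joint angles; "joint_velocities": joint speeds; "joint_efforts": joint torques, N m; "tool_pos": TCP position; "tool_rot": TCP orientation; "ft_force": force on the tool from outside, world axes, zero at the start; "moment": the same for the moment, N m; "finger_gap": finger opening in m; "grip_force": force on a finger pad.
Only numpy, scipy, OpenCV 4.12 (cv2) and the standard library are available. Lean on these libraries where they do the work, as an engineer would, in place of code of your own. Each camera call takes 0.05 s, during which the arm holds its last target. There are 200 camera calls.

## Working session

There is one attempt and no reset: what is moved stays moved. The work goes in short steps, Python scripts to look and compute and a tool call to move; the robot and the scene stay as the last step left them, time stands still between calls to the robot, and variables do not carry over. Pictures are saved under pics/ and viewed, at most 13 in all, crops included, and the job is handed in when it is done.

Besides the shell and the picture viewer there is one more tool, called after "Request:" as a command line: name --argument value ..., lists and objects as JSON in quotes. arm_command: Moves the arm, as the interface text tells. Its arguments: {"type":"object","properties":{"deltas":{"type":"array","items":{"type":"object","properties":{"grip":{"type":"number"},"tx":{"type":"number"},"ty":{"type":"number"},"tz":{"type":"number"},"roll":{"type":"number"}}}},"force":{"type":"number"}},"required":["deltas"]}

```bash
mkdir -p pics
python3 - <<'E'
from bench import *
import cv2,numpy as np
s=state();print(s['clock'],s['tool_pos'],s['tool_rot'],s['finger_gap'])
for n in('side','top'):
    c=calibration(n);print(n,c['mtx'].round(1).tolist(),c['R'].round(3).tolist(),c['t'].round(3).tolist())
    cv2.imwrite(f'pics/{n}0.png',snapshot(n)[:,:,::-1])
c=calibration('wrist');print('wrist',c['mtx'].round(1).tolist(),c['R'].round(3).tolist(),c['t'].round(3).tolist())
E
```

```text
0.0 [0.1653697  0.52401701 0.23009589] [-0.47833707 -3.10435818  0.0034841 ] 0.08576054895455214
side [[500.5, 0.0, 271.5], [0.0, 500.5, 215.4], [0.0, 0.0, 1.0]] [[0.79, -0.613, -0.011], [-0.331, -0.412, -0.849], [0.516, 0.674, -0.529]] [-0.533, 0.13, 1.191]
top [[533.1, 0.0, 282.9], [0.0, 533.1, 194.6], [0.0, 0.0, 1.0]] [[-0.008, -1.0, -0.0], [-0.994, 0.008, -0.11], [0.11, -0.001, -0.994]] [-0.185, 0.48, 1.36]
wrist [[304.7, 0.0, 281.9], [0.0, 304.7, 214.8], [0.0, 0.0, 1.0]] [[0.302, 0.953, -0.003], [0.913, -0.288, 0.289], [0.275, -0.09, -0.957]] [-0.549, -0.037, 0.379]
```

View pics/top0.png

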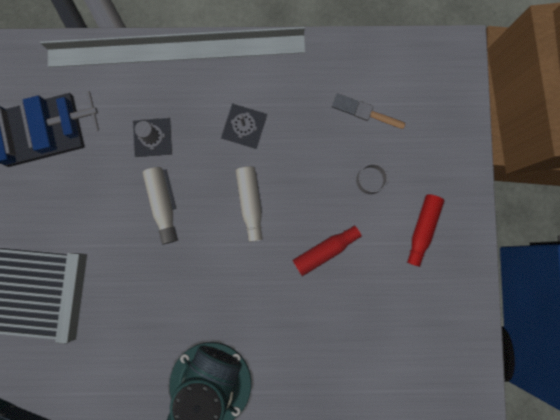

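View pics/side0.png

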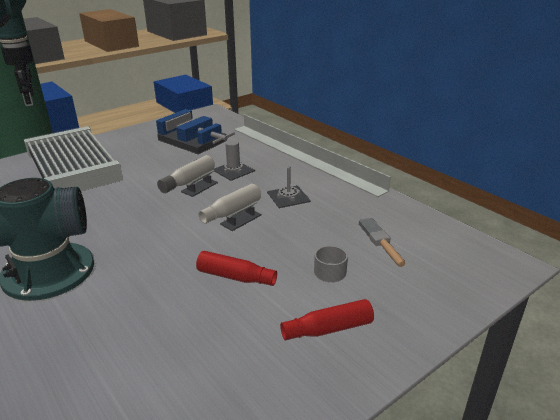

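The top view shows the candidates: open bottle (250,205), capped bottle with grey cap (160,205), red look-alikes (325,250) and (427,230). It also shows the slim peg stand (244,126) and the stout post stand (152,137). In the side view, the open mouth is at (207,215), the slim rod at (290,180) and the stout post at (233,155). I choose the white open bottle at (250,205) and the peg at (244,126).

```bash
cat > h.py <<'E'
from bench import *
import cv2,numpy as np
def ray(c,u,v):
    d=c['R'].T@np.linalg.inv(c['mtx'])@[u,v,1]; return -c['R'].T@c['t'],d
def onz(c,u,v,z):
    o,d=ray(c,u,v); return o+d*(z-o[2])/d[2]
def proj(c,X):
    p=c['mtx']@(c['R']@np.asarray(X)+c['t']); return p[:2]/p[2]
def two(c1,p1,c2,p2):
    (a,d),(b,e)=ray(c1,*p1),ray(c2,*p2)
    s=np.linalg.lstsq(np.c_[d,-e],b-a,rcond=None)[0]
    return (a+d*s[0]+b+e*s[1])/2,np.linalg.norm(a+d*s[0]-b-e*s[1])
E
python3 - <<'E'
from h import *
im=cv2.imread('pics/top0.png');c=calibration('top')
hsv=cv2.cvtColor(im,cv2.COLOR_BGR2HSV)
m=((hsv[...,2]>135)&(hsv[...,1]<60)).astype(np.uint8)*255
m[:155]=0;m[255:]=0;m[:,:130]=0;m[:,290:]=0
for k in cv2.findContours(m,0,2)[0]:
    if cv2.contourArea(k)<200: continue
    (ctr,sz,a)=cv2.minAreaRect(k);b=cv2.boxPoints((ctr,sz,a))
    i=np.argsort(b[:,1]);e1=b[i[:2]].mean(0);e2=b[i[2:]].mean(0)
    A,B=onz(c,*e1,.065),onz(c,*e2,.065)
    print(ctr,sz,'base',A.round(4),'mouth',B.round(4),'len',np.linalg.norm(A-B))
s=cv2.imread('pics/side0.png')
t=np.hstack([cv2.resize(im[95:250,200:300],None,fx=3.5,fy=3.5),cv2.resize(s[155:235,190:320],None,fx=3.4,fy=3.4).copy() if 0 else cv2.copyMakeBorder(cv2.resize(s[155:235,190:320],None,fx=3.4,fy=3.4),0,542-272,0,0,0)[:542]])
cv2.imwrite('pics/crop.png',t);print(t.shape)
E
```

```text
(154.38235473632812, 198.52943420410156) (60.876441955566406, 10.186494827270508) base [0.5421 0.1562 0.065 ] mouth [0.3919 0.1161 0.065 ] len 0.15548449711238888
(246.50003051757812, 204.0) (73.3976821899414, 10.889444351196289) base [ 0.5437 -0.0834  0.065 ] mouth [ 0.3595 -0.1096  0.065 ] len 0.18607189525302237
(542, 792, 3)
```

View pics/crop.png

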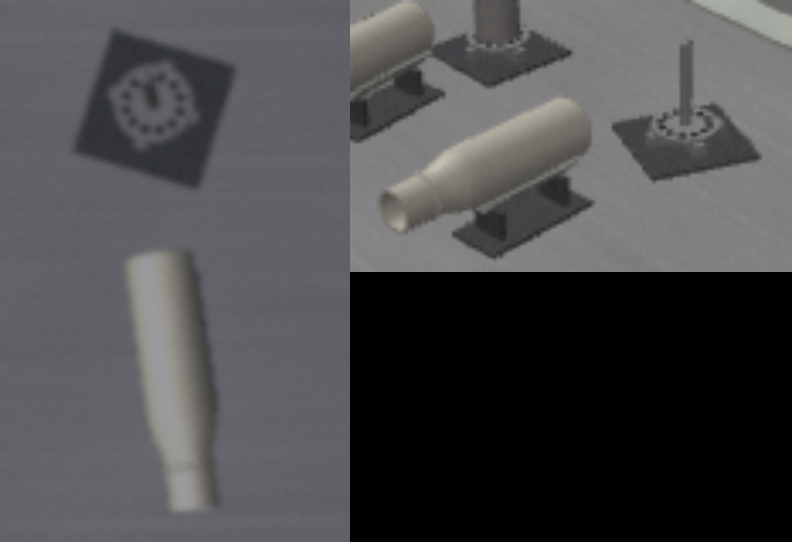

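The crop shows the open dark mouth at crop (395,212) on the chosen bottle, and the slim rod at (686,40–125). The choice is confirmed.

Run:
```python
from h import *
im=cv2.imread('pics/top0.png').astype(int);c=calibration('top');cs=calibration('side')
m=((im[...,2]-im[...,0])>3).astype(np.uint8)*255
m[:155]=0;m[255:]=0;m[:,:130]=0;m[:,290:]=0
m=cv2.morphologyEx(m,cv2.MORPH_OPEN,np.ones((3,3)))
for k in cv2.findContours(m,0,2)[0]:
    if cv2.contourArea(k)<200: continue
    (ctr,sz,a)=cv2.minAreaRect(k);b=cv2.boxPoints((ctr,sz,a))
    i=np.argsort(b[:,1]);e1=b[i[:2]].mean(0);e2=b[i[2:]].mean(0)
    A,B=onz(c,*e1,.065),onz(c,*e2,.065)
    print(ctr,sz,'base',A.round(4),'mouth',B.round(4),'len',np.linalg.norm(A-B),'yaw',np.arctan2(*(A-B)[1::-1]))
print('disc top',onz(c,243.7,124.4,.02),'side',onz(cs,288.8,191.8,.02),'tip side',onz(cs,288.8,166.8,.1))
print(two(c,(243.7,124.4),cs,(288.8,191.8)))
from scipy.spatial.transform import Rotation as R
print(R.from_rotvec(state()['tool_rot']).as_matrix().round(3))
```

```text
(161.15370178222656, 197.77566528320312) (61.334800720214844, 16.84634780883789) base [0.5463 0.1284 0.065 ] mouth [0.3913 0.1096 0.065 ] len 0.15617747671534313 yaw 0.1203585714381221
(253.6488037109375, 202.70364379882812) (73.37429809570312, 10.452763557434082) base [ 0.5469 -0.102   0.065 ] mouth [ 0.3625 -0.127   0.065 ] len 0.18606698137983094 yaw 0.13476232852890285
disc top [ 0.66699977 -0.08612313  0.02      ] side [ 0.6654467  -0.09391373  0.02      ] tip side [ 0.66626799 -0.09194564  0.1       ]
(array([ 0.66953377, -0.08661013,  0.015071  ]), np.float64(0.0030966147732116966))
[[-0.954  0.301 -0.001]
 [ 0.301  0.954 -0.002]
 [ 0.    -0.002 -1.   ]]
```

Request:
arm_command --deltas '[{"tx":-46.9,"ty":-50.6,"tz":-2,"roll":-0.44,"grip":1},{"tx":-46.9,"ty":-50.6,"tz":-2,"roll":-0.44},{"tx":-46.9,"ty":-50.6,"tz":-2,"roll":-0.44},{"tx":-46.9,"ty":-50.6,"tz":-2,"roll":-0.44},{"tx":-46.9,"ty":-50.6,"tz":-2,"roll":-0.44},{"tx":-46.9,"ty":-50.6,"tz":-2,"roll":-0.44},{"tx":-46.9,"ty":-50.6,"tz":-2,"roll":-0.44},{"tx":-46.9,"ty":-50.6,"tz":-2,"roll":-0.44},{"tx":-46.9,"ty":-50.6,"tz":-2,"roll":-0.44},{"tx":-46.9,"ty":-50.6,"tz":-2,"roll":-0.44},{"tx":-46.9,"ty":-50.6,"tz":-2,"roll":-0.44},{"tx":-46.9,"ty":-50.6,"tz":-2,"roll":-0.44}]'

```text
$.deltas[1]: bad value
```

Request:
arm_command --deltas '[{"tx":-46.9,"ty":-50.6,"tz":-2,"roll":-0.44,"grip":1},{"tx":-46.9,"ty":-50.6,"tz":-2,"roll":-0.44,"grip":1},{"tx":-46.9,"ty":-50.6,"tz":-2,"roll":-0.44,"grip":1},{"tx":-46.9,"ty":-50.6,"tz":-2,"roll":-0.44,"grip":1},{"tx":-46.9,"ty":-50.6,"tz":-2,"roll":-0.44,"grip":1},{"tx":-46.9,"ty":-50.6,"tz":-2,"roll":-0.44,"grip":1},{"tx":-46.9,"ty":-50.6,"tz":-2,"roll":-0.44,"grip":1},{"tx":-46.9,"ty":-50.6,"tz":-2,"roll":-0.44,"grip":1},{"tx":-46.9,"ty":-50.6,"tz":-2,"roll":-0.44,"grip":1},{"tx":-46.9,"ty":-50.6,"tz":-2,"roll":-0.44,"grip":1},{"tx":-46.9,"ty":-50.6,"tz":-2,"roll":-0.44,"grip":1},{"tx":-46.9,"ty":-50.6,"tz":-2,"roll":-0.44,"grip":1}]'

```text
clock: 1.1
tool_pos: [0.377, 0.0757, 0.2455]
tool_rot: [-0.211, 3.134, 0.0]
ft_force: [0.1, 0.3, -0.3]
finger_gap: 0.0854
grip_force: 0.0
```

Request:
arm_command --deltas '[{"tx":-5,"ty":-16,"tz":0,"roll":0,"grip":1},{"tx":-5,"ty":-16,"tz":0,"roll":0,"grip":1},{"tx":-5,"ty":-16,"tz":0,"roll":0,"grip":1},{"tx":-5,"ty":-16,"tz":0,"roll":0,"grip":1},{"tx":-5,"ty":-16,"tz":0,"roll":0,"grip":1},{"tx":-5,"ty":-16,"tz":0,"roll":0,"grip":1},{"tx":-5,"ty":-16,"tz":0,"roll":0,"grip":1}]'

```text
clock: 1.68
tool_pos: [0.4475, -0.0739, 0.245]
tool_rot: [0.21, -3.133, -0.002]
ft_force: [-0.4, 0.9, 1.0]
finger_gap: 0.0855
grip_force: 0.0
```

Run:
```python
from h import *
import pickle
s=state();c=calibration('wrist');im=snapshot('wrist')[:,:,::-1]
cv2.imwrite('pics/w1.png',im);pickle.dump((s,c),open('w1.pkl','wb'));print(s['tool_pos'],s['tool_rot'],s['joint_pos'])
for X in [(.545,-.093,.065),(.361,-.117,.065),(.667,-.09,.02),(.667,-.09,.1)]:print(proj(c,X))
```

```text
[ 0.44745873 -0.07388914  0.24504133] [ 2.09576159e-01 -3.13311479e+00 -2.03124898e-03] [-2.89286002e-01 -1.30747349e-01  1.55752785e+00  7.05653007e-04
  1.71664624e+00 -1.99356277e+00]
[254.40689846 272.51848224]
[250.07730008 103.90712564]
[250.11045675 334.58185156]
[243.33114655 379.86617283]
```

View pics/w1.png

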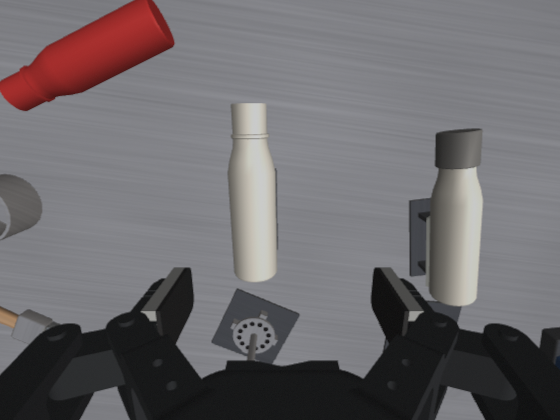

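The wrist view shows the open bottle from (249,103) at the mouth to (255,280) at the base. The peg disc is at (253,334), and the capped bottle is well to the right at (455,240).

Run:
```python
from h import *
import pickle
s,c=pickle.load(open('w1.pkl','rb'));im=cv2.imread('pics/w1.png')
h=cv2.cvtColor(im,cv2.COLOR_BGR2HSV);x=im.astype(int)
m=((x[...,2]-x[...,0]>8)&(h[...,1]<90)&(h[...,2]>110)).astype(np.uint8);m[:,:200]=0;m[:,310:]=0;m[300:]=0
for r in (108,125,180,200,220,240,260):
    q=np.where(m[r])[0]; a,b=q.min(),q.max()
    L,Rr=onz(c,a,r,.065),onz(c,b,r,.065); print(r,a,b,((L+Rr)/2).round(4),np.linalg.norm(L-Rr).round(4))
r=np.where(m.any(1))[0];print(r.min(),r.max(), onz(c,249,r.min(),.065+.0195),onz(c,255,r.max(),.04),onz(c,255,r.max(),.065))
g=cv2.cvtColor(im,cv2.COLOR_BGR2GRAY);print('disc',onz(c,253.5,334,.02))
```

```text
108 234 265 [ 0.3649 -0.1172  0.065 ] 0.0309
125 235 265 [ 0.381 -0.115  0.065] 0.0304
180 232 274 [ 0.4366 -0.1061  0.065 ] 0.0448
200 233 275 [ 0.4583 -0.1027  0.065 ] 0.0456
220 234 275 [ 0.4809 -0.0998  0.065 ] 0.0454
240 235 275 [ 0.5044 -0.0967  0.065 ] 0.0452
260 236 276 [ 0.5288 -0.0929  0.065 ] 0.0462
103 281 [ 0.36118829 -0.11603954  0.0845    ] [ 0.56998381 -0.09173118  0.04      ] [ 0.55592719 -0.09112826  0.065     ]
disc [ 0.66538755 -0.08531519  0.02      ]
```

Request:
arm_command --deltas '[{"tx":-7.1,"ty":-3,"tz":4,"roll":-0.01,"grip":1},{"tx":-7.1,"ty":-3,"tz":8,"roll":-0.01,"grip":1},{"tx":-7.1,"ty":-3,"tz":12,"roll":-0.01,"grip":1},{"tx":-7.1,"ty":-3,"tz":12,"roll":-0.01,"grip":1},{"tx":-7.1,"ty":-3,"tz":12,"roll":-0.01,"grip":1},{"tx":-7.1,"ty":-3,"tz":12,"roll":-0.01,"grip":1},{"tx":-7.1,"ty":-3,"tz":12,"roll":-0.01,"grip":1}]'

```text
clock: 2.32
tool_pos: [0.523, -0.0934, 0.128]
tool_rot: [-0.229, 3.13, -0.001]
ft_force: [0.7, -0.3, 0.9]
finger_gap: 0.0856
grip_force: 0.0
```

Request:
arm_command --deltas '[{"tx":0,"ty":0,"tz":3,"roll":0,"grip":1},{"tx":0,"ty":0,"tz":6,"roll":0,"grip":1},{"tx":0,"ty":0,"tz":8.5,"roll":0,"grip":1},{"tx":0,"ty":0,"tz":8.5,"roll":0,"grip":1},{"tx":0,"ty":0,"tz":8.5,"roll":0,"grip":0.3},{"tx":0,"ty":0,"tz":8.5,"roll":0,"grip":0.3},{"tx":0,"ty":0,"tz":8.5,"roll":0,"grip":0.3},{"tx":0,"ty":0,"tz":8.5,"roll":0,"grip":0.3},{"tx":0,"ty":0,"tz":8.5,"roll":0,"grip":0.3},{"tx":0,"ty":0,"tz":8.5,"roll":0,"grip":0.3}]' --force 20

```text
clock: 3.15
tool_pos: [0.5246, -0.0948, 0.0443]
tool_rot: [-0.226, 3.127, -0.003]
ft_force: [-0.0, 1.8, 7.3]
finger_gap: 0.0492
grip_force: 21.2
```

Request:
arm_command --deltas '[{"tx":0,"ty":0,"tz":-1,"roll":0,"grip":0.3},{"tx":0,"ty":0,"tz":-3,"roll":0,"grip":0.3},{"tx":0,"ty":0,"tz":-5,"roll":0,"grip":0.3},{"tx":0,"ty":0,"tz":-7,"roll":0,"grip":0.3},{"tx":0,"ty":0,"tz":-9,"roll":0,"grip":0.3},{"tx":0,"ty":0,"tz":-11,"roll":0,"grip":0.3},{"tx":0,"ty":0,"tz":-13,"roll":0,"grip":0.3},{"tx":0,"ty":0,"tz":-15,"roll":0,"grip":0.3},{"tx":0,"ty":0,"tz":-17,"roll":0,"grip":0.3},{"tx":0,"ty":0,"tz":-17,"roll":0,"grip":0.3},{"tx":0,"ty":0,"tz":-17,"roll":0,"grip":0.3}]'

```text
clock: 4.07
tool_pos: [0.523, -0.0946, 0.2126]
tool_rot: [-0.226, 3.13, -0.002]
ft_force: [-0.1, 0.7, -0.6]
finger_gap: 0.0495
grip_force: 21.0
```

Run:
```python
from h import *
s=state();print(s['tool_pos'],s['ft_force'],s['moment'],s['grip_force'],s['finger_gap'])
a=snapshot('side')[:,:,::-1];cv2.imwrite('pics/s2.png',a)
b=cv2.resize(a[90:260,150:350],None,fx=3,fy=3);cv2.imwrite('pics/s2c.png',b)
```

```text
[ 0.52297557 -0.09464671  0.2125862 ] [-0.11236132  0.65671765 -0.56227891] [ 0.07650044 -0.13036708  0.04332723] 21.02727860212326 0.049482237129882055
```

View pics/s2c.png

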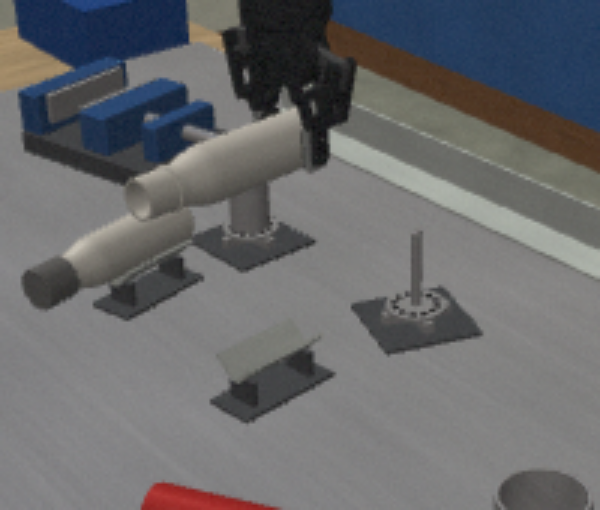

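The side view shows the bottle held near its base and almost level: mouth at crop (140,197), grip at (315,140). The pads hold it against gravity, so I'll relax the grip gradually so it swings neck-down.

Request:
arm_command --deltas '[{"tx":0,"ty":0,"tz":0,"roll":0,"grip":0.5},{"tx":0,"ty":0,"tz":0,"roll":0,"grip":0.54},{"tx":0,"ty":0,"tz":0,"roll":0,"grip":0.54}]' --force 20

```text
clock: 4.37
tool_pos: [0.5216, -0.0942, 0.209]
tool_rot: [0.226, -3.131, -0.002]
ft_force: [-0.2, -0.1, -1.2]
finger_gap: 0.0493
grip_force: 21.0
```

Request:
arm_command --deltas '[{"tx":0,"ty":0,"tz":0,"roll":0,"grip":0.56},{"tx":0,"ty":0,"tz":0,"roll":0,"grip":0.57}]'

```text
clock: 4.53
tool_pos: [0.522, -0.0943, 0.21]
tool_rot: [0.226, -3.132, -0.001]
ft_force: [-0.1, 0.0, -0.7]
finger_gap: 0.0497
grip_force: 21.0
```

Grip force stays at 20 N until the target passes the bottle's width, so loosening could drop it. I'll shake it vertically instead: turning upward at the bottom adds to the neck-down torque.

Request:
arm_command --deltas '[{"tx":0,"ty":0,"tz":-4,"roll":0,"grip":0.5},{"tx":0,"ty":0,"tz":-8,"roll":0,"grip":0.5},{"tx":0,"ty":0,"tz":-12,"roll":0,"grip":0.5},{"tx":0,"ty":0,"tz":-8,"roll":0,"grip":0.5},{"tx":0,"ty":0,"tz":-4,"roll":0,"grip":0.5},{"tx":0,"ty":0,"tz":-8,"roll":0,"grip":0.5},{"tx":0,"ty":0,"tz":-12,"roll":0,"grip":0.5},{"tx":0,"ty":0,"tz":-8,"roll":0,"grip":0.5},{"tx":0,"ty":0,"tz":-4,"roll":0,"grip":0.5},{"tx":0,"ty":0,"tz":-8,"roll":0,"grip":0.5},{"tx":0,"ty":0,"tz":-12,"roll":0,"grip":0.5},{"tx":0,"ty":0,"tz":-12,"roll":0,"grip":0.5}]' --force 20

```text
clock: 5.53
tool_pos: [0.518, -0.0932, 0.3242]
tool_rot: [0.225, -3.12, -0.008]
ft_force: [1.5, -0.8, 4.4]
finger_gap: 0.0492
grip_force: 21.6
```

```bash
cat >> h.py <<'E'
def tilt(save=None):
    # droop of bottle from level, side view: axis of white mask near the tool, in vertical plane of the bottle
    s=state();im=snapshot('side')[:,:,::-1].copy();c=calibration('side')
    if save: cv2.imwrite(save,im)
    return s,im,c
def zplane(c,u,v,p,n):
    o,d=ray(c,u,v);return o+d*(np.dot(np.asarray(p)-o,n)/np.dot(d,n))
E
python3 - <<'E'
from h import *
c=calibration('side');n=np.array([-.145,.989,0])
print('before: mouth',zplane(c,196.7,155.7,[.523,-.0946,.23],n))
s,im,c=tilt('pics/s3.png');print(s['tool_pos'],s['ft_force'])
p=proj(c,s['tool_pos']);print(p)
x=int(p[0]);y=int(p[1]);cr=im[max(0,y-50):y+110,x-100:x+60];cv2.imwrite('pics/s3c.png',cv2.resize(cr,None,fx=3,fy=3))
E
```

```text
before: mouth [ 0.36359632 -0.11797061  0.23349337]
[ 0.5179571  -0.09317632  0.32421982] [ 1.46359106 -0.80140658  4.44920127]
[242.95687746 101.46368795]
```

View pics/s3c.png

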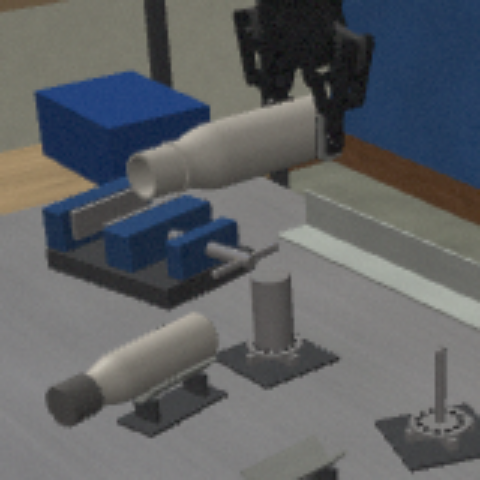

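Run:
```python
from h import *
c=calibration('side');n=np.array([-.145,.989,0])
print(zplane(c,191,108.7,[.518,-.0932,.34],n), state()['tool_pos'])
```

```text
[ 0.36191291 -0.11608436  0.34812298] [ 0.52156249 -0.09419647  0.33097132]
```

The bottle is still level (mouth z 0.348, grip z about 0.345), so shaking doesn't turn it. I'll turn it by contact: point the neck to +y, press the mouth on the side of the fixed post, and swing the grip up and over so the bottle pivots in the pads. First I need the post's position.

Run:
```python
from h import *
im=cv2.imread('pics/top0.png');c=calibration('top')
g=cv2.cvtColor(im,cv2.COLOR_BGR2GRAY)
for nm,(x0,x1,y0,y1) in dict(post=(125,180,110,163),peg=(213,275,95,155)).items():
    m=np.zeros_like(g);m[y0:y1,x0:x1]=(g[y0:y1,x0:x1]<70)*255
    m=cv2.morphologyEx(m,cv2.MORPH_OPEN,np.ones((2,2)))
    k=max(cv2.findContours(m,0,2)[0],key=cv2.contourArea)
    r=cv2.minAreaRect(cv2.convexHull(k));print(nm,r,onz(c,*r[0],.005).round(4))
# post in side view (cropped image 2): edges of the cylinder
s=cv2.cvtColor(cv2.imread('pics/side0.png'),cv2.COLOR_BGR2GRAY)
for v in (150,156,162): print(v,s[v,218:250].tolist())
cs=calibration('side')
for X in [(.665,.14,.1),(.665,.14,.02)]: print(proj(cs,X))
```

```text
post ((153.15481567382812, 138.16751098632812), (36.54973602294922, 37.33345413208008), 85.91438293457031) [0.635  0.1568 0.005 ]
peg ((244.8889923095703, 126.78448486328125), (36.687374114990234, 36.6873779296875), 17.744670867919922) [ 0.6642 -0.0882  0.005 ]
150 [130, 130, 132, 129, 132, 132, 131, 125, 86, 83, 84, 86, 87, 87, 85, 85, 83, 80, 75, 66, 64, 107, 128, 129, 131, 131, 131, 130, 130, 130, 132, 130]
156 [132, 129, 130, 132, 131, 130, 130, 131, 99, 82, 84, 88, 84, 86, 85, 87, 81, 80, 78, 70, 69, 88, 129, 129, 131, 132, 133, 130, 130, 126, 129, 127]
162 [128, 127, 130, 129, 128, 129, 128, 126, 120, 84, 83, 82, 89, 86, 88, 83, 83, 81, 72, 69, 70, 53, 112, 103, 124, 126, 126, 125, 126, 126, 127, 128]
[241.6125316 141.3355608]
[242.65590999 164.28491245]
```

Request:
arm_command --deltas '[{"tx":-3,"ty":0.5,"tz":1,"roll":0.12,"grip":0.3},{"tx":-6,"ty":1,"tz":2,"roll":0.24,"grip":0.3},{"tx":-9,"ty":1.5,"tz":3,"roll":0.36,"grip":0.3},{"tx":-11.7,"ty":1.7,"tz":3,"roll":0.48,"grip":0.3},{"tx":-11.7,"ty":1.7,"tz":3,"roll":0.6,"grip":0.3},{"tx":-11.7,"ty":1.7,"tz":3,"roll":0.72,"grip":0.3},{"tx":-11.7,"ty":1.7,"tz":3,"roll":0.84,"grip":0.3},{"tx":-11.7,"ty":1.7,"tz":3,"roll":0.96,"grip":0.3},{"tx":-11.7,"ty":1.7,"tz":3,"roll":1.08,"grip":0.3},{"tx":-11.7,"ty":1.7,"tz":3,"roll":1.2,"grip":0.3},{"tx":-11.7,"ty":1.7,"tz":3,"roll":1.32,"grip":0.3},{"tx":-11.7,"ty":1.7,"tz":3,"roll":1.44,"grip":0.3}]' --force 20

```text
clock: 6.58
tool_pos: [0.6383, -0.0613, 0.3051]
tool_rot: [1.898, 2.492, 0.007]
ft_force: [0.3, 0.3, -1.6]
finger_gap: 0.0496
grip_force: 21.6
```

Request:
arm_command --deltas '[{"tx":0,"ty":0,"tz":0,"roll":0.12,"grip":0.3},{"tx":0,"ty":0,"tz":0,"roll":0.24,"grip":0.3},{"tx":0,"ty":0,"tz":0,"roll":0.27,"grip":0.3},{"tx":0,"ty":0,"tz":0,"roll":0.27,"grip":0.3},{"tx":0,"ty":0,"tz":0,"roll":0.27,"grip":0.3}]'

```text
clock: 7.0
tool_pos: [0.6374, -0.0611, 0.3039]
tool_rot: [2.211, 2.224, 0.006]
ft_force: [0.8, -0.1, -0.8]
finger_gap: 0.0494
grip_force: 21.5
```

Request:
arm_command --deltas '[{"tx":1,"ty":0,"tz":3,"roll":0,"grip":0.3},{"tx":2,"ty":0,"tz":7,"roll":0,"grip":0.3},{"tx":2,"ty":0,"tz":11,"roll":0,"grip":0.3},{"tx":2,"ty":0,"tz":15,"roll":0,"grip":0.3},{"tx":2,"ty":0,"tz":18,"roll":0,"grip":0.3},{"tx":2,"ty":0,"tz":18,"roll":0,"grip":0.3},{"tx":2,"ty":0,"tz":18,"roll":0,"grip":0.3}]'

```text
clock: 7.58
tool_pos: [0.6353, -0.0407, 0.1198]
tool_rot: [-2.214, -2.226, 0.002]
ft_force: [-0.1, 0.0, 0.7]
finger_gap: 0.0498
grip_force: 21.5
```

Run:
```python
from h import *
s,im,c=tilt('pics/s4.png');print(s['tool_pos'],s['ft_force'],s['joint_pos'][5])
cv2.imwrite('pics/s4c.png',cv2.resize(im[90:240,150:350],None,fx=3,fy=3))
```

```text
[ 0.63530069 -0.04071354  0.11977267] [-0.05309293  0.03540215  0.74838354] -0.1586275458180561
```

View pics/s4c.png

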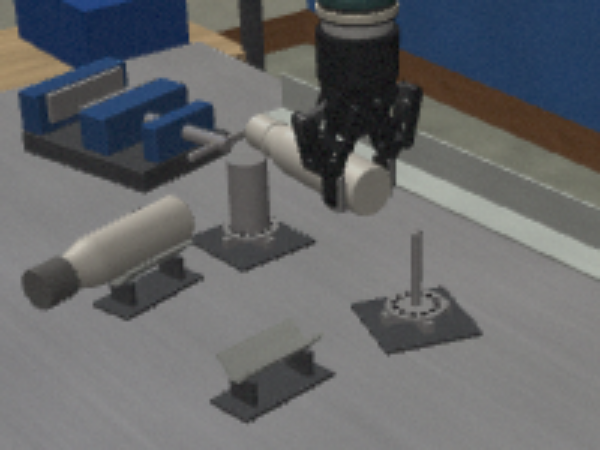

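The bottle now points to the left, with its mouth near crop (260,130), close to the post top at (247,157). I'll check these positions numerically before going down.

Run:
```python
from h import *
c=calibration('side')
print(proj(c,(.635,.157,.1)),proj(c,(.635,.125,.141)),proj(c,(.635,-.0605,.141)),onz(c,232.5,142.3,.1),onz(c,277,135,0))
```

```text
[230.66435671 142.07717461] [235.78925679 132.92542497] [273.15827014 152.87429946] [0.63850809 0.15191505 0.1       ] [ 9.29847722e-01  2.96318033e-01 -1.11022302e-16]
```

Request:
arm_command --deltas '[{"tx":0,"ty":0,"tz":3,"roll":0,"grip":0.3},{"tx":0,"ty":0,"tz":6.4,"roll":0,"grip":0.3},{"tx":0,"ty":0,"tz":6.4,"roll":0,"grip":0.3},{"tx":0.4,"ty":0,"tz":6.4,"roll":0,"grip":0.3},{"tx":0.8,"ty":0,"tz":6.4,"roll":0,"grip":0.3},{"tx":1.0,"ty":0,"tz":6.4,"roll":0,"grip":0.3},{"tx":1.0,"ty":0,"tz":6.4,"roll":0,"grip":0.3}]'

```text
clock: 8.22
tool_pos: [0.6376, -0.0302, 0.0603]
tool_rot: [2.212, 2.225, 0.006]
ft_force: [-0.9, -0.9, -0.2]
finger_gap: 0.0493
grip_force: 21.5
```

Request:
arm_command --deltas '[{"tx":0.2,"ty":0,"tz":0.2,"roll":0,"grip":0.3},{"tx":0.4,"ty":0,"tz":0.4,"roll":0,"grip":0.3},{"tx":0.4,"ty":0,"tz":0.4,"roll":0,"grip":0.3}]'

```text
clock: 8.47
tool_pos: [0.6353, -0.0263, 0.0526]
tool_rot: [-2.215, -2.227, -0.0]
ft_force: [0.9, 0.0, -1.5]
finger_gap: 0.0494
grip_force: 21.5
```

Request:
arm_command --deltas '[{"tx":0.2,"ty":0,"tz":0,"roll":0,"grip":0.3},{"tx":0.4,"ty":0,"tz":0,"roll":0,"grip":0.3},{"tx":0.4,"ty":0,"tz":0,"roll":0,"grip":0.3}]'

```text
clock: 8.72
tool_pos: [0.6353, -0.025, 0.0528]
tool_rot: [2.214, 2.224, -0.005]
ft_force: [-0.7, -5.8, -0.4]
finger_gap: 0.0496
grip_force: 21.6
```

Contact force is 6 N. I'm starting the orbit: raise, then bring the grip over the mouth.

Request:
arm_command --deltas '[{"tx":0,"ty":0,"tz":-0.8,"roll":0,"grip":0.3},{"tx":0,"ty":0,"tz":-1.5,"roll":0,"grip":0.3},{"tx":0,"ty":0,"tz":-2.2,"roll":0,"grip":0.3},{"tx":0,"ty":0,"tz":-3,"roll":0,"grip":0.3},{"tx":0.1,"ty":0,"tz":-3.7,"roll":0,"grip":0.3},{"tx":0.1,"ty":0,"tz":-4.3,"roll":0,"grip":0.3},{"tx":0.1,"ty":0,"tz":-4.3,"roll":0,"grip":0.3}]'

```text
clock: 9.3
tool_pos: [0.6363, -0.0212, 0.0978]
tool_rot: [2.214, 2.226, 0.004]
ft_force: [-0.9, -2.5, -0.9]
finger_gap: 0.0492
grip_force: 22.1
```

Run:
```python
from h import *
s,im,c=tilt('pics/s5.png');print(s['tool_pos'],s['ft_force'],s['moment'])
cv2.imwrite('pics/s5c.png',cv2.resize(im[90:220,180:320],None,fx=4,fy=4))
```

```text
[ 0.63627939 -0.02122893  0.09783096] [-0.8602984  -2.48126736 -0.89879065] [-0.59658612  0.14369084  0.1333336 ]
```

View pics/s5c.png

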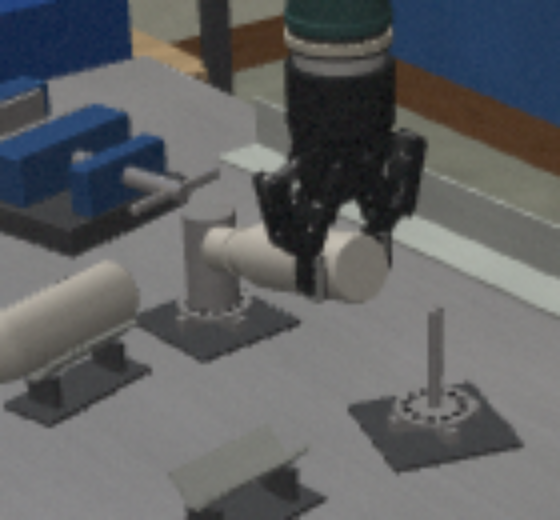

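The neck is drooping: mouth at crop (215,245), base at (358,268), about 15° below level. It works, so I'll continue the arc.

Request:
arm_command --deltas '[{"tx":0.2,"ty":0,"tz":-1,"roll":0,"grip":0.3},{"tx":0.5,"ty":0,"tz":-2.1,"roll":0,"grip":0.3},{"tx":0.8,"ty":0,"tz":-3.2,"roll":0,"grip":0.3},{"tx":1.2,"ty":0,"tz":-4.2,"roll":0,"grip":0.3},{"tx":1.7,"ty":0,"tz":-5.2,"roll":0,"grip":0.3},{"tx":2.2,"ty":0,"tz":-6.1,"roll":0,"grip":0.3},{"tx":2.8,"ty":0,"tz":-7,"roll":0,"grip":0.3},{"tx":3.4,"ty":0,"tz":-7.9,"roll":0,"grip":0.3},{"tx":3.4,"ty":0,"tz":-7.9,"roll":0,"grip":0.3}]'

```text
clock: 10.1
tool_pos: [0.6362, 0.0139, 0.1777]
tool_rot: [2.212, 2.227, 0.006]
ft_force: [0.3, -2.3, 0.4]
finger_gap: 0.0493
grip_force: 23.8
```

Request:
arm_command --deltas '[{"tx":0.8,"ty":0,"tz":-0.9,"roll":0,"grip":0.3},{"tx":1.5,"ty":0,"tz":-1.6,"roll":0,"grip":0.3},{"tx":2.3,"ty":0,"tz":-2.4,"roll":0,"grip":0.3},{"tx":3.1,"ty":0,"tz":-3,"roll":0,"grip":0.3},{"tx":4,"ty":0,"tz":-3.7,"roll":0,"grip":0.3},{"tx":4.9,"ty":0,"tz":-4.2,"roll":0,"grip":0.3},{"tx":5.9,"ty":0,"tz":-4.7,"roll":0,"grip":0.3},{"tx":6.9,"ty":0,"tz":-5.2,"roll":0,"grip":0.3},{"tx":8,"ty":0,"tz":-5.5,"roll":0,"grip":0.3},{"tx":9,"ty":0,"tz":-5.8,"roll":0,"grip":0.3},{"tx":10.1,"ty":0,"tz":-6,"roll":0,"grip":0.3},{"tx":11.2,"ty":0,"tz":-6.2,"roll":0,"grip":0.3}]'

```text
clock: 11.1
tool_pos: [0.6346, 0.1254, 0.2369]
tool_rot: [-2.216, -2.227, -0.0]
ft_force: [-0.3, -1.9, -2.4]
finger_gap: 0.0495
grip_force: 29.9
```

Run:
```python
from h import *
s,im,c=tilt('pics/s6.png');print(s['tool_pos'],s['ft_force'],s['moment'],s['finger_gap'],s['grip_force'])
cv2.imwrite('pics/s6c.png',cv2.resize(im[70:220,160:320],None,fx=4,fy=4))
```

```text
[0.63461984 0.1254124  0.23691558] [-0.32494401 -1.92967902 -2.36853441] [-0.64839716 -0.007831    0.00349663] 0.049458037601635245 29.87977534532547
```

View pics/s6c.png

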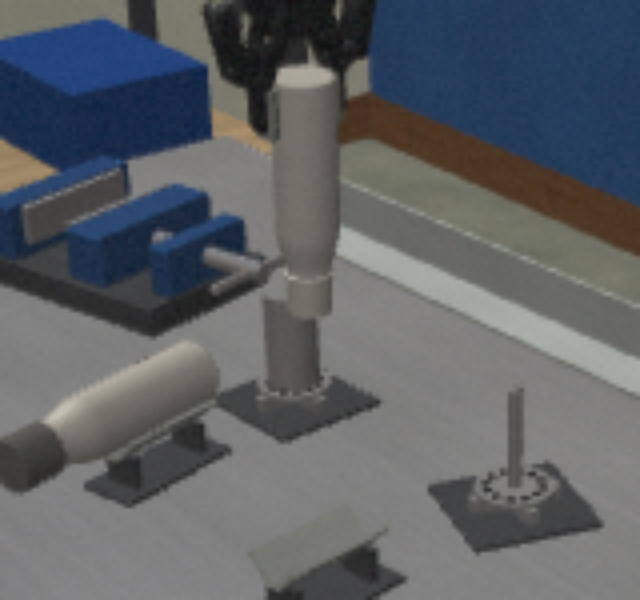

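The bottle hangs neck-down beside the post: base at crop (307,77), mouth at (309,310). Working out its tilt numerically next.

Run:
```python
from h import *
c=calibration('side')
A=zplane(c,236.75,89.25,[.635,0,0],[1,0,0]);B=zplane(c,237.25,147.3,[.635,0,0],[1,0,0])
print(A,B,np.linalg.norm(A-B),np.degrees(np.arctan2(A[1]-B[1],A[2]-B[2])))
print(proj(c,A),proj(c,A-[0,0,.185]))
```

```text
[0.635      0.10812582 0.28092568] [0.635      0.12094623 0.09475461] 0.18661198015133895 -3.9393742692120064
[236.75  89.25] [239.59248718 148.28592315]
```

Request:
arm_command --deltas '[{"tx":-2,"ty":0,"tz":-2,"roll":0,"grip":0.3},{"tx":-5,"ty":0.5,"tz":-5,"roll":0,"grip":0.3},{"tx":-8.5,"ty":1.5,"tz":-5.5,"roll":0,"grip":0.3},{"tx":-12,"ty":2.5,"tz":-5.5,"roll":0,"grip":0.3},{"tx":-15,"ty":2.9,"tz":-5.5,"roll":0,"grip":0.3},{"tx":-18,"ty":2.9,"tz":-5.5,"roll":0,"grip":0.3},{"tx":-20.5,"ty":2.9,"tz":-5.5,"roll":0,"grip":0.3},{"tx":-20.9,"ty":2.9,"tz":-5.5,"roll":0,"grip":0.3},{"tx":-20.9,"ty":2.9,"tz":-5.5,"roll":0,"grip":0.3},{"tx":-20.9,"ty":2.9,"tz":-5.5,"roll":0,"grip":0.3},{"tx":-20.9,"ty":2.9,"tz":-5.5,"roll":0,"grip":0.3},{"tx":-20.9,"ty":2.9,"tz":-5.5,"roll":0,"grip":0.3}]'

```text
clock: 12.15
tool_pos: [0.6649, -0.0827, 0.2918]
tool_rot: [-2.213, -2.229, -0.001]
ft_force: [-0.6, 0.2, -0.9]
finger_gap: 0.0492
grip_force: 29.9
```

Run:
```python
from h import *
s,im,c=tilt('pics/s7.png');t=s['tool_pos'];print(t,s['ft_force'],s['finger_gap'],s['grip_force'])
w=snapshot('wrist')[:,:,::-1];cv2.imwrite('pics/w7.png',w)
x=im.astype(int);h=cv2.cvtColor(im,cv2.COLOR_BGR2HSV)
m=((x[...,2]-x[...,0]>8)&(h[...,2]>80)&(h[...,1]<90)).astype(np.uint8);m[:,:250]=0;m[:,340:]=0;m[:40]=0;m[230:]=0
n,l,st,_=cv2.connectedComponentsWithStats(m);k=1+np.argmax(st[1:,4]);print(st[k]);m=l==k
rs=np.where(m.any(1))[0]
for r in range(rs.min(),rs.max()+1,6):
    q=np.where(m[r])[0];print(r,q.min(),q.max(),zplane(c,(q.min()+q.max())/2,r,[t[0],0,0],[1,0,0])[1:].round(4))
print('peg tip/foot',proj(c,(.6645,-.088,.1)),proj(c,(.6645,-.088,.02)))
a=cv2.resize(im[60:220,230:350],(420,560));cv2.imwrite('pics/p7.png',np.hstack([a,cv2.resize(w[:,140:420],(380,560))]))
```

```text
[ 0.66488261 -0.08271961  0.29175398] [-0.5680768   0.22312407 -0.93392073] 0.04920119368185943 29.897808730602264
[ 250   83   49   70 1249]
83 284 296 [-0.0956  0.3415]
89 283 297 [-0.0958  0.3258]
95 283 295 [-0.0919  0.3089]
101 283 293 [-0.088   0.2917]
107 250 295 [-0.0209  0.2567]
113 250 295 [-0.0206  0.2393]
119 257 294 [-0.034   0.2257]
125 271 295 [-0.0672  0.2183]
131 282 294 [-0.0889  0.2076]
137 285 290 [-0.0869  0.1894]
143 282 291 [-0.0828  0.1702]
149 282 293 [-0.0873  0.1537]
peg tip/foot [287.43515601 166.49275637] [287.26351051 191.12933661]
```

View pics/p7.png

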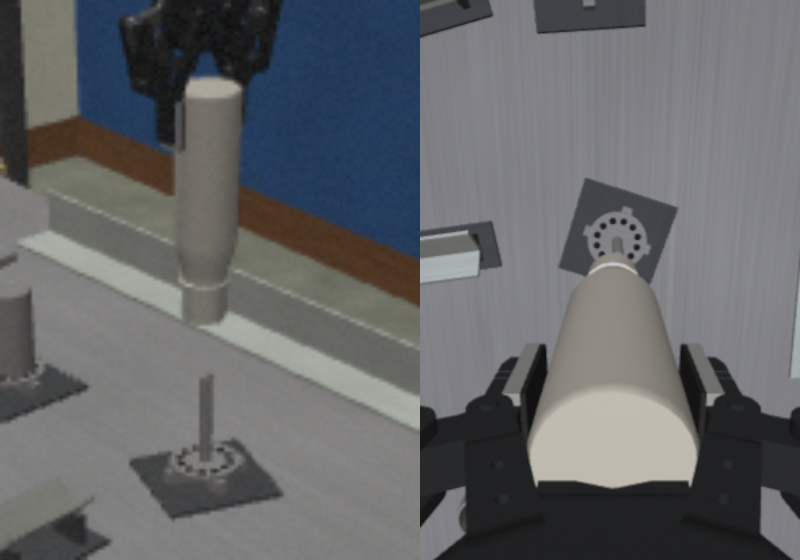

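The left panel shows the mouth at (204,312), almost in line above the rod tip at (206,377). The wrist panel shows the rod about 3 mm to the right of the neck. So I shift +x 3 mm and −y 3 mm, then lower; the mouth has about 130 mm to go.

Request:
arm_command --deltas '[{"tx":-0.3,"ty":0.3,"tz":0,"roll":0,"grip":0.3},{"tx":-0.3,"ty":0.3,"tz":1.5,"roll":0,"grip":0.3},{"tx":-0.3,"ty":0.3,"tz":3,"roll":0,"grip":0.3},{"tx":-0.3,"ty":0.3,"tz":4.5,"roll":0,"grip":0.3},{"tx":-0.3,"ty":0.3,"tz":6,"roll":0,"grip":0.3},{"tx":-0.3,"ty":0.3,"tz":7.5,"roll":0,"grip":0.3},{"tx":-0.3,"ty":0.3,"tz":7.5,"roll":0,"grip":0.3},{"tx":-0.3,"ty":0.3,"tz":7.5,"roll":0,"grip":0.3}]'

```text
clock: 12.92
tool_pos: [0.6674, -0.0873, 0.2155]
tool_rot: [-2.214, -2.226, 0.002]
ft_force: [-0.1, 0.1, -0.5]
finger_gap: 0.0492
grip_force: 29.9
```

Run:
```python
from h import *
s,im,c=tilt('pics/s8.png');print(s['tool_pos'],s['ft_force'],s['moment'])
x=im.astype(int);d=x[...,2]-x[...,0];g=x.mean(2).astype(int)
for r in range(155,194,4): print(r,g[r,276:304].tolist(),d[r,280:298:3].tolist())
```

```text
[ 0.66736008 -0.08728555  0.21545721] [-0.1452023   0.12257132 -0.45172951] [ 0.04575984 -0.00098276  0.01683036]
155 [130, 128, 129, 129, 126, 116, 103, 101, 105, 107, 111, 112, 112, 110, 110, 105, 105, 101, 103, 94, 93, 85, 100, 168, 170, 172, 170, 169] [1, 10, 10, 12, 11, 6]
159 [126, 129, 127, 126, 127, 129, 109, 84, 92, 97, 102, 102, 106, 104, 104, 101, 99, 97, 91, 88, 78, 79, 119, 133, 162, 162, 167, 164] [0, 5, 9, 8, 6, 10]
163 [129, 129, 130, 126, 126, 128, 129, 118, 88, 92, 95, 99, 99, 96, 95, 95, 90, 89, 87, 80, 112, 127, 128, 128, 129, 129, 127, 127] [3, 5, 9, 8, 8, 8]
167 [127, 130, 128, 129, 128, 129, 127, 120, 102, 122, 139, 154, 126, 126, 121, 129, 126, 121, 118, 89, 128, 130, 131, 128, 126, 126, 126, 126] [3, 5, 15, 11, 11, 10]
171 [126, 128, 127, 130, 130, 132, 130, 119, 102, 102, 107, 111, 112, 113, 108, 107, 102, 95, 88, 87, 127, 128, 129, 128, 127, 129, 128, 128] [1, 7, 10, 12, 10, 5]
175 [131, 132, 130, 130, 130, 133, 131, 122, 105, 106, 110, 110, 113, 108, 109, 106, 97, 93, 88, 91, 132, 133, 132, 130, 131, 129, 129, 132] [3, 5, 10, 10, 10, 5]
179 [133, 133, 130, 131, 128, 133, 131, 132, 133, 131, 133, 83, 87, 79, 93, 130, 130, 128, 134, 134, 132, 131, 130, 132, 131, 131, 131, 131] [1, 1, 1, 3, 4, 2]
183 [128, 129, 128, 129, 131, 133, 132, 135, 132, 129, 130, 83, 88, 79, 93, 132, 133, 132, 131, 131, 130, 131, 133, 134, 131, 133, 133, 131] [1, 1, 1, 4, 0, 2]
187 [129, 132, 131, 133, 130, 129, 128, 125, 126, 79, 100, 81, 88, 81, 84, 127, 127, 108, 112, 90, 76, 68, 66, 85, 127, 134, 130, 130] [1, 3, 2, 4, 4, 0]
191 [68, 66, 99, 125, 102, 73, 121, 128, 127, 129, 127, 92, 89, 83, 111, 127, 127, 130, 104, 58, 76, 127, 121, 105, 74, 68, 86, 129] [2, 2, 4, 3, 3, 1]
```

The rod is inside the neck, with the mouth 3–4 mm off it, and there's no side force. I'm continuing down with a 3 mm correction.

Request:
arm_command --deltas '[{"tx":0.3,"ty":0,"tz":1.2,"roll":0,"grip":0.3},{"tx":0.3,"ty":0,"tz":2.4,"roll":0,"grip":0.3},{"tx":0.3,"ty":0,"tz":3.6,"roll":0,"grip":0.3},{"tx":0.3,"ty":0,"tz":4.4,"roll":0,"grip":0.3},{"tx":0.3,"ty":0,"tz":4.8,"roll":0,"grip":0.3},{"tx":0.3,"ty":0,"tz":4.8,"roll":0,"grip":0.3}]'

```text
clock: 13.47
tool_pos: [0.6668, -0.0844, 0.1661]
tool_rot: [-2.214, -2.225, 0.003]
ft_force: [-0.7, -0.0, -1.5]
finger_gap: 0.0499
grip_force: 29.9
```

Request:
arm_command --deltas '[{"tx":0,"ty":0,"tz":0.2,"roll":0,"grip":0.3},{"tx":0,"ty":0,"tz":0.4,"roll":0,"grip":0.3},{"tx":0,"ty":0,"tz":0.6,"roll":0,"grip":0.3},{"tx":0,"ty":0,"tz":0.6,"roll":0,"grip":0.3}]'

```text
clock: 13.8
tool_pos: [0.6678, -0.0846, 0.1627]
tool_rot: [2.216, 2.227, 0.0]
ft_force: [0.2, -0.0, -2.1]
finger_gap: 0.0491
grip_force: 29.9
```

Request:
arm_command --deltas '[{"tx":0,"ty":0,"tz":0.2,"roll":0,"grip":0.3},{"tx":0,"ty":0,"tz":0.4,"roll":0,"grip":0.3},{"tx":0,"ty":0,"tz":0.4,"roll":0,"grip":0.3}]'

```text
clock: 14.05
tool_pos: [0.6679, -0.0846, 0.1589]
tool_rot: [2.215, 2.226, 0.001]
ft_force: [1.1, 0.6, -0.1]
finger_gap: 0.0493
grip_force: 30.2
```

Run:
```python
from h import *
s,im,c=tilt('pics/s9.png');print(s['tool_pos'],s['ft_force'],s['moment'])
g=im.astype(int).mean(2).astype(int)
print('expected mouth centre',proj(c,(.6645,-.088,.02)),'base',proj(c,(.6645,-.088,.205)))
for r in list(range(118,126))+list(range(180,198,2)): print(r,g[r,272:306].tolist())
```

```text
[ 0.66794902 -0.08461619  0.1589301 ] [ 1.0505098   0.61890686 -0.10574438] [ 0.04218228 -0.07997303  0.02854247]
expected mouth centre [287.26351051 191.12933661] base [287.67658195 131.84046818]
118 [51, 31, 24, 44, 64, 66, 28, 27, 20, 24, 27, 24, 24, 27, 38, 31, 21, 30, 24, 30, 26, 22, 25, 23, 22, 23, 33, 26, 28, 19, 28, 30, 32, 33]
119 [18, 44, 24, 33, 76, 54, 28, 28, 19, 24, 24, 21, 26, 26, 24, 27, 18, 25, 23, 21, 21, 24, 20, 24, 24, 26, 24, 23, 24, 21, 22, 42, 30, 30]
120 [26, 30, 21, 38, 76, 34, 24, 16, 20, 27, 24, 27, 29, 36, 30, 28, 29, 17, 24, 18, 35, 26, 28, 26, 24, 33, 32, 29, 17, 26, 26, 46, 31, 27]
121 [29, 25, 25, 35, 43, 28, 33, 25, 21, 23, 26, 21, 32, 32, 30, 24, 18, 31, 20, 27, 27, 28, 21, 32, 16, 25, 32, 21, 27, 28, 20, 50, 28, 29]
122 [19, 27, 28, 20, 58, 36, 30, 31, 27, 34, 30, 21, 32, 28, 28, 23, 27, 27, 33, 27, 20, 28, 14, 43, 29, 22, 24, 26, 22, 24, 40, 48, 26, 28]
123 [23, 23, 27, 29, 32, 33, 22, 30, 31, 87, 55, 35, 33, 26, 20, 29, 28, 31, 69, 57, 21, 25, 25, 27, 14, 23, 18, 19, 17, 43, 50, 35, 27, 30]
124 [26, 22, 30, 26, 31, 36, 34, 28, 31, 69, 112, 73, 35,
[... 977 characters left out ...]
109, 109, 112, 111, 107, 102, 96, 92, 83, 108, 111, 74, 67, 67, 112, 131, 131, 129, 131, 132]
190 [82, 66, 67, 69, 63, 67, 82, 124, 83, 56, 83, 115, 103, 106, 107, 110, 110, 110, 107, 102, 97, 92, 82, 77, 97, 128, 128, 101, 69, 78, 131, 135, 132, 131]
192 [67, 68, 64, 68, 66, 69, 96, 125, 108, 49, 49, 114, 101, 108, 111, 111, 112, 108, 109, 103, 97, 91, 76, 79, 81, 126, 112, 83, 75, 69, 70, 97, 128, 133]
194 [72, 69, 68, 67, 72, 104, 124, 95, 104, 123, 127, 67, 84, 98, 93, 87, 90, 116, 91, 71, 68, 124, 128, 124, 97, 68, 72, 77, 73, 69, 67, 69, 68, 95]
196 [70, 68, 67, 69, 70, 81, 82, 81, 82, 83, 83, 84, 85, 96, 97, 95, 103, 105, 95, 97, 86, 85, 75, 73, 66, 69, 69, 68, 68, 67, 69, 63, 67, 67]
```

Request:
arm_command --deltas '[{"tx":0,"ty":0,"tz":0.2,"roll":0,"grip":0.3},{"tx":0,"ty":0,"tz":0.4,"roll":0,"grip":0.3},{"tx":0,"ty":0,"tz":0.4,"roll":0,"grip":0.3}]'

```text
clock: 14.35
tool_pos: [0.6681, -0.0847, 0.1584]
tool_rot: [2.214, 2.225, 0.003]
ft_force: [-2.8, 0.2, 8.9]
finger_gap: 0.0495
grip_force: 30.9
```

On the disc (9 N). I'll ease off and release.

Request:
arm_command --deltas '[{"tx":0,"ty":0,"tz":-0.2,"roll":0,"grip":0.3},{"tx":0,"ty":0,"tz":-0.2,"roll":0,"grip":0.6},{"tx":0,"ty":0,"tz":-0.2,"roll":0,"grip":0.65},{"tx":0,"ty":0,"tz":-0.2,"roll":0,"grip":0.7},{"tx":0,"ty":0,"tz":-0.2,"roll":0,"grip":0.85},{"tx":0,"ty":0,"tz":-0.2,"roll":0,"grip":1},{"tx":0,"ty":0,"tz":-0.2,"roll":0,"grip":1},{"tx":0,"ty":0,"tz":-0.2,"roll":0,"grip":1}]'

```text
clock: 15.02
tool_pos: [0.6677, -0.0846, 0.1564]
tool_rot: [-2.216, -2.227, 0.0]
ft_force: [-0.0, -0.4, 0.1]
finger_gap: 0.0856
grip_force: 0.0
```

Request:
arm_command --deltas '[{"tx":0,"ty":0,"tz":-1.5,"roll":0,"grip":1},{"tx":0,"ty":0,"tz":-3.5,"roll":0,"grip":1},{"tx":0,"ty":0,"tz":-6,"roll":0,"grip":1},{"tx":0,"ty":0,"tz":-9,"roll":0,"grip":1},{"tx":0,"ty":0,"tz":-12,"roll":0,"grip":1},{"tx":0,"ty":0,"tz":-14,"roll":0,"grip":1},{"tx":0,"ty":0,"tz":-14,"roll":0,"grip":1},{"tx":0,"ty":0,"tz":-14,"roll":0,"grip":1}]'

```text
clock: 15.68
tool_pos: [0.6683, -0.0847, 0.2987]
tool_rot: [2.213, 2.225, 0.004]
ft_force: [-0.6, 0.2, -0.2]
finger_gap: 0.0857
grip_force: 0.0
```

Run:
```python
from h import *
s,im,c=tilt('pics/s10.png');t=snapshot('top')[:,:,::-1];print(s['clock'],s['tool_pos'],s['ft_force'])
print(proj(c,(.6645,-.088,.02)),proj(c,(.6645,-.088,.205)))
cv2.imwrite('pics/p10.png',np.hstack([cv2.resize(im[100:220,180:330],(600,480)),cv2.resize(im[100:220,330:340],(10,480))]))
```

```text
15.6833 [ 0.66828715 -0.08471349  0.2986565 ] [-0.56172623  0.19564877 -0.15095118]
[287.26351051 191.12933661] [287.67658195 131.84046818]
```

View pics/p10.png

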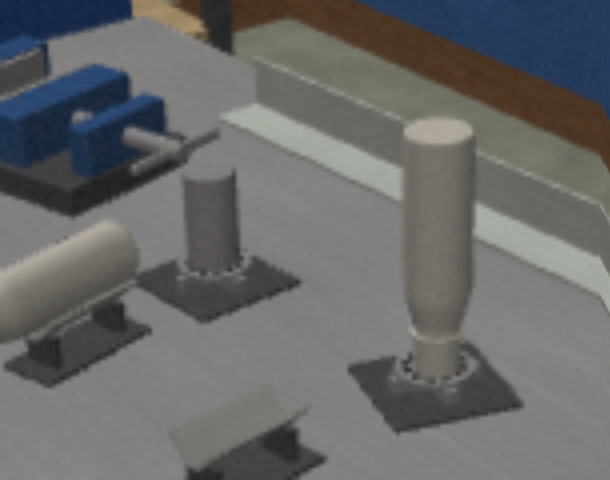

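The bottle stands upside down on the disc: base at (438,131), mouth on the disc at (437,370). The gripper is clear and the capped bottle is untouched.

```bash
python3 -c "from bench import *;print(job_done())"
```

```text
the job is handed in; nothing more can be done
None
```

The open bottle stands upside down on the slim peg with its mouth on the disc, released, the gripper is clear, the capped bottle is where it lay, and the job was handed in at about 16 s (no verdict was returned).

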